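# Sort the changeover parts beside the wire bonder

### The arm

A 6-joint arm with a two-finger parallel gripper is mounted at the origin on the work surface. World frame = base frame: x ahead of the robot, y to its left, z up, the work surface at z = 0. Lengths are in m, angles in rad, forces in N, time in s.
With the tool pointing down it reaches from about 0.3 to 1 m from the base axis. Payload 5.1 kg.
Tool frame: the origin (TCP) lies on the mounting face of the last link; the fingertips stand 190 mm ahead of it and the grasp point (between the pads) lies 171 mm ahead of it; y points along the fingers, z is the direction in which the jaws open and shut, and the axes are right-handed (so a half turn about y gives the same grasp; the last joint's range is limited). The gripper opens to 95 mm and grips with 3 to 60 N. Pads are 20 mm wide; open, the fingers measure 119 mm over their backs; the gripper's body (75 mm by 180 mm) begins 59 mm behind the grasp point.
Start: joints at [-1.42, 0.124, 1.65, -0, 1.367, -0.083], TCP at [0.151, -0.632, 0.405] pointing down, gripper open.
Joint ranges: [-2.61, 2.61], [-1.02, 2.33], [0.03, 2.71], [-1.35, 4.49], [0.32, 2.68], [-2.91, 2.91]. Speed limits (rad/s): [2.57, 2.57, 3.14, 3.14, 3.14, 3.14].

### API

Orientations are given as a rotation vector (axis times angle).
In Python, from cell import robot gives the robot as it stands. Calls block until the motion is done:
- robot.move_pose(position, orientation): joint-space move of the TCP to a pose.
- robot.move_straight(position, max_speed=0.15, rotation=None, threshold=None): straight line of the TCP; rotation=None keeps the orientation; max_speed is the mean speed in m/s. With threshold (N) it stops when the force on the tool has changed by that much, and returns True; else False.
- robot.goto_joints(angles): joint-space move.
- robot.command_gripper(opening): finger opening in m; the grip force is fixed at half the most; returns when the fingers have stopped.
- robot.hold(seconds).
- robot.ik(position, orientation): joint angles nearest the present ones, or None.
- robot.get_image(name): name is "scene" or "top" or "wrist"; returns a dict with "img" (400x640x3 uint8, red, green, blue), "fx", "fy", "cx", "cy" (pixels), "camera_from_world" (4x4, takes a point from world to camera coordinates). Camera axes: x right, y down, z forward; pixel columns grow to the right and rows downward; lengths in m; the calibration is good to about 2 mm. A picture is of the moment at which its call begins. There is no depth.
A pose or a line that the arm cannot do raises robot.MotionError and nothing moves.
- robot.finish_job(): hands the job in, once; it reports no verdict.
Readings, each from a call of its own:
- robot.current_clock(): time.
- robot.current_joint_positions(): joint angles.
- robot.current_qd(): joint speeds.
- robot.current_effort(): joint torques, N m.
- robot.current_eef_pos(): TCP position.
- robot.current_orientation(): TCP orientation.
- robot.current_contact_force(): force on the tool from outside, world axes, zero at the start.
- robot.current_moment(): the same for the moment, N m.
- robot.current_gripper_width(): finger opening in m.
Only numpy, scipy, OpenCV 4.12 (cv2) and the standard library are available. Lean on these libraries where they do the work, as an engineer would, in place of code of your own. Each camera call takes 0.05 s, during which the arm holds its last target.

### The job

Clear the bench after the wire bonder's changeover: put every slotted clamp bar into the long tray and every wire spool into the square bin, and stand both microscope lenses upright in the pockets of the lens rack, one in each. Never tip a lens over, and leave the bottle and the white dish where they are.

Things in the scene. Friction and masses are not known exactly. Their poses are not given: they have to be found in the camera images.
- tray: long shallow open tray of grey plastic, outside 210 x 130 x 35 mm (its x, y, z), walls and floor 5 mm; origin at the centre of its underside; fixed to the bench; for the clamp bars
- bin: square open bin of grey plastic, outside 170 x 170 x 45 mm, walls and floor 5 mm; origin at the centre of its underside; fixed to the bench; for the wire spools
- rack: aluminium lens rack, a block 80 x 170 x 30 mm (its x, y, z) with two round pockets 54 mm wide and 20 mm deep side by side along its y; origin at the centre of its underside; fixed to the bench
- rack_hole0 (a point): centre of the mouth of the rack's first pocket, on the top face 30 mm above the bench
- rack_hole1 (a point): centre of the mouth of the rack's second pocket, on the top face 30 mm above the bench
- bar1: slotted steel clamp bar lying flat, 90 x 26 x 18 mm, long along its x; origin at the centre of its underside; may be absent (None)
- bar2: slotted steel clamp bar lying flat, 90 x 26 x 18 mm, long along its x; origin at the centre of its underside; may be absent (None)
- bar3: slotted steel clamp bar lying flat, 90 x 26 x 18 mm, long along its x; origin at the centre of its underside; may be absent (None)
- spool1: wire spool standing on end, 48 mm across its aluminium flanges, wound with copper wire, 60 mm tall along its z; origin at the centre of its underside; may be absent (None)
- spool2: wire spool standing on end, 48 mm across its aluminium flanges, wound with copper wire, 60 mm tall along its z; origin at the centre of its underside; may be absent (None)
- spool3: wire spool standing on end, 48 mm across its aluminium flanges, wound with copper wire, 60 mm tall along its z; origin at the centre of its underside; may be absent (None)
- lens1: microscope lens standing upright, black round barrel 76 mm tall: 46 mm across for the lower 32 mm, 40 mm above that; z along the barrel; origin at the centre of its underside
- lens2: microscope lens standing upright, black round barrel 76 mm tall: 46 mm across for the lower 32 mm, 40 mm above that; z along the barrel; origin at the centre of its underside
- bottle: brown solvent bottle, 60 mm across, 130 mm tall, a bystander; origin at the centre of its underside
- dish: white ceramic dish, 100 mm across, 30 mm high, a bystander; origin at the centre of its underside

How it is judged:
At the end, for the whole second after the job is handed in: All bars present are inside the tray (underside below 35 mm), all spools present inside the bin (origin below 45 mm, standing or lying), each lens sunk in a rack pocket (within 8 mm of its centre, under 0.12 rad off upright), all at rest (x of bar1 in the frame of tray between -0.1 and 0.1 m and y of bar1 in the frame of tray between -0.06 and 0.06 m and z of each of bar1, bar2, bar3 in the frame of tray below 0.035 m and linear speed of each of bar1, bar2, bar3, spool1, spool2, spool3, lens1, lens2 below 0.03 m/s and x of bar2 in the frame of tray between -0.1 and 0.1 m and y of bar2 in the frame of tray between -0.06 and 0.06 m and x of bar3 in the frame of tray between -0.1 and 0.1 m and y of bar3 in the frame of tray between -0.06 and 0.06 m and x of spool1 in the frame of bin between -0.08 and 0.08 m and y of spool1 in the frame of bin between -0.08 and 0.08 m and z of each of spool1, spool2, spool3 in the frame of bin below 0.045 m and x of spool2 in the frame of bin between -0.08 and 0.08 m and y of spool2 in the frame of bin between -0.08 and 0.08 m and x of spool3 in the frame of bin between -0.08 and 0.08 m and y of spool3 in the frame of bin between -0.08 and 0.08 m and (horizontal distance between lens1 and rack_hole0 below 0.008 m or horizontal distance between lens1 and rack_hole1 below 0.008 m) and z of each of lens1, lens2 in the frame of rack below 0.016 m and angle between each of lens1, lens2's own z axis and vertical below 0.12 rad and (horizontal distance between lens2 and rack_hole0 below 0.008 m or horizontal distance between lens2 and rack_hole1 below 0.008 m)); the robot touches nothing.
It fails at once if a lens is tipped over (angle between any of lens1, lens2's own z axis and vertical above 0.9 rad).
It fails at once if the bottle or the dish is moved more than 3 cm or tipped over (distance of any of bottle, dish from where it was at the start of the episode above 0.03 m or angle between bottle's own z axis and vertical above 0.5 rad).
Of bar1, bar2, bar3 only 2 to 3 are there at a start; the rules pass over those that are not, and their reading is None.
Of spool1, spool2, spool3 only 2 to 3 are there at a start; the rules pass over those that are not, and their reading is None.
At some moment in a run one of bar1, bar2, bar3 may be knocked a few centimetres aside while the robot is not near it.
It also fails if it takes over 208 s, if anything falls off the work surface, if the arm or the gripper's body presses on something with over 40 N, if the wrist force passes 120 N, or if a joint passes its speed limit or range.

## Working session

There is one attempt and no reset: what is moved stays moved. The work goes in short steps, each a Python script; the robot and the scene stay as the last script left them, time stands still between calls to the robot, and variables do not carry over. Pictures are saved under pics/ and viewed, and the job is handed in when it is done.

```bash
ls; mkdir -p pics
python3 - <<'E'
from cell import robot
import cv2,numpy as np
for n in ["scene","top","wrist"]:
    d=robot.get_image(n); cv2.imwrite(f"pics/{n}0.png",d["img"][:,:,::-1])
    T=d["camera_from_world"]; print(n,d["fx"],d["fy"],d["cx"],d["cy"]); print(np.round(T,3).tolist(), np.round(-T[:3,:3].T@T[:3,3],3))
print(robot.current_clock(),robot.current_orientation(),robot.current_gripper_width())
E
```

```text
pics
scene 406.68174389634675 406.68174389634675 320.8279534558683 202.42152166908525
[[-0.347, 0.938, 0.014, 0.215], [0.627, 0.242, -0.741, -0.336], [-0.698, -0.248, -0.672, 1.438], [0.0, 0.0, 0.0, 1.0]] [1.289 0.236 0.714]
top 378.77273343887947 378.77273343887947 321.6370162085615 202.76982776542812
[[-0.025, -0.999, 0.032, -0.005], [-0.992, 0.021, -0.125, 0.596], [0.124, -0.035, -0.992, 0.943], [0.0, 0.0, 0.0, 1.0]] [0.474 0.016 1.01 ]
wrist 340.348001782905 340.348001782905 317.4640278372448 204.46348356684774
[[0.232, -0.973, -0.001, -0.649], [-0.934, -0.223, 0.28, -0.031], [-0.273, -0.064, -0.96, 0.391], [0.0, 0.0, 0.0, 1.0]] [ 0.228 -0.613  0.383]
0.15 [-0.2463832   2.09911868 -2.09582941] 0.0952400653665632
```

View pics/top0.png

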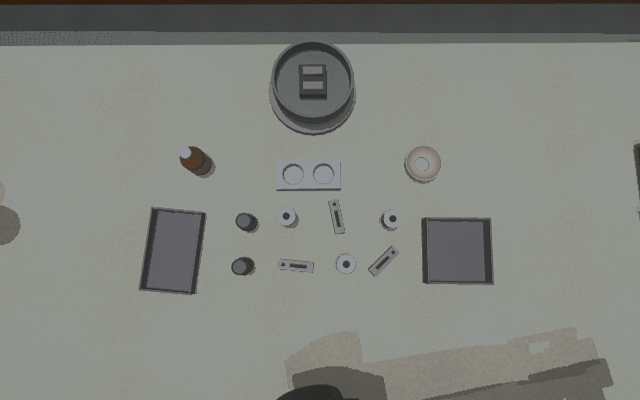

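View pics/scene0.png

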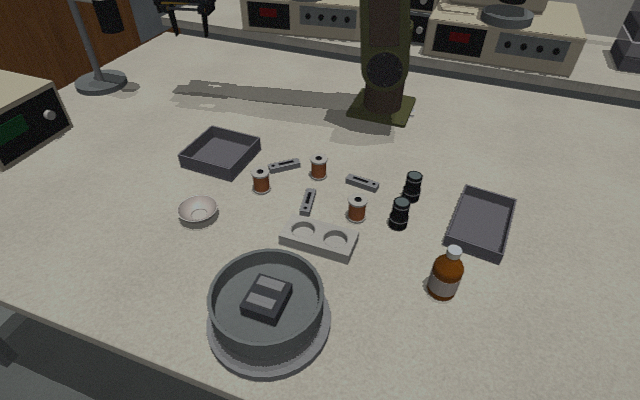

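View pics/wrist0.png

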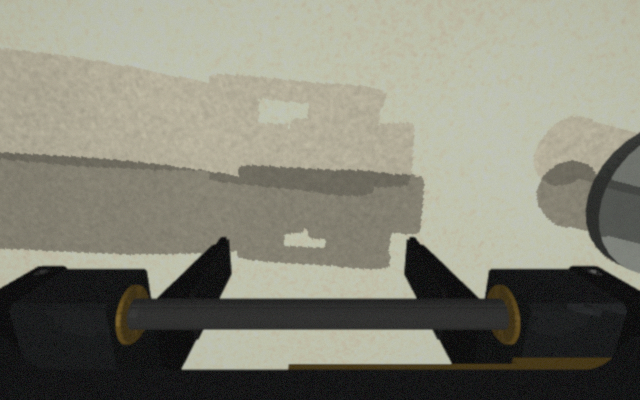

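The top view shows three bars at about (296,266), (337,216) and (384,261), and three spools at (287,217), (346,264) and (391,219). The lenses are at (246,222) and (242,267), and the rack pockets at (292,174) and (323,174). The tray is at (172,251), the bin at (458,251), the bottle at (195,160) and the dish at (423,163).

```bash
cat > h.py <<'E'
from cell import robot
import cv2,numpy as np
from scipy.spatial.transform import Rotation as Ro
def R(a):
    c,s=np.cos(a),np.sin(a)
    return Ro.from_matrix(np.array([[s,0,c],[-c,0,s],[0,-1,0]])).as_rotvec()
def ray(d,uv,z):
    T=np.asarray(d["camera_from_world"]);u,v=uv
    o=-T[:3,:3].T@T[:3,3]; r=T[:3,:3].T@np.array([(u-d["cx"])/d["fx"],(v-d["cy"])/d["fy"],1])
    return o+r*(z-o[2])/r[2]
def proj(d,P):
    T=np.asarray(d["camera_from_world"]);c=T[:3,:3]@np.asarray(P,float)+T[:3,3]
    return np.array([d["fx"]*c[0]/c[2]+d["cx"],d["fy"]*c[1]/c[2]+d["cy"]])
def snap(n,f=None,crop=None,s=1):
    d=robot.get_image(n)
    if f:
        im=d["img"][:,:,::-1]
        if crop: im=im[crop[1]:crop[3],crop[0]:crop[2]]
        cv2.imwrite("pics/"+f,cv2.resize(im,None,fx=s,fy=s,interpolation=cv2.INTER_CUBIC))
    return d
E
python3 - <<'E'
from h import *
d=snap("top","top1.png",(130,135,510,305),2)
for n,uv,z in [("bar",(296,266),.018),("bar",(337,216),.018),("bar",(384,261),.018),("sp",(287,217),.06),("sp",(346,264),.06),("sp",(391,219),.06),("l",(246,220),.076),("l",(240,265),.076),("h",(292.5,174),.03),("h",(323.5,174),.03)]:
    print(n,np.round(ray(d,uv,z),3))
for uv in [(152,208),(206,212),(195,294),(140,291)]: print("tray",np.round(ray(d,uv,.035),3))
for uv in [(422,218),(491,217),(494,284),(423,283)]: print("bin",np.round(ray(d,uv,.045),3))
E
```

```text
bar [0.435 0.051 0.018]
bar [ 0.562 -0.059  0.018]
bar [ 0.442 -0.178  0.018]
sp [0.559 0.07  0.06 ]
sp [ 0.439 -0.074  0.06 ]
sp [ 0.548 -0.192  0.06 ]
l [0.552 0.17  0.076]
l [0.444 0.184 0.076]
h [0.675 0.056 0.03 ]
h [ 0.673 -0.026  0.03 ]
tray [0.592 0.415 0.035]
tray [0.579 0.278 0.035]
tray [0.374 0.303 0.035]
tray [0.385 0.438 0.035]
bin [ 0.55  -0.276  0.045]
bin [ 0.548 -0.457  0.045]
bin [ 0.378 -0.45   0.045]
bin [ 0.385 -0.269  0.045]
```

View pics/top1.png

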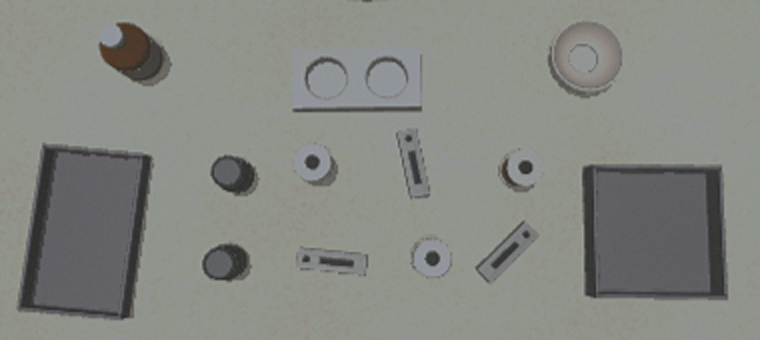

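Run:
```python
from h import *
print(Ro.from_rotvec(robot.current_orientation()).as_matrix().round(3).tolist())
p=[0.47,0.0,0.52]
print(robot.ik(p,R(np.pi/2)))
t=robot.current_clock()
robot.move_pose(p,R(np.pi/2)); print(robot.current_clock()-t)
d=snap("wrist","w1.png")
import pickle; pickle.dump(d,open("w1.pkl","wb"))
T=d["camera_from_world"];print(-T[:3,:3].T@T[:3,3])
```

```text
[[-0.973, -0.0, 0.232], [-0.232, 0.001, -0.973], [-0.0, -1.0, -0.001]]
[-0.11429121 -0.33081523  1.87977653  0.          1.59263135 -1.68508754]
2.5416999999999996
[ 3.90956825e-01 -4.00236488e-05  4.99103593e-01]
```

View pics/w1.png

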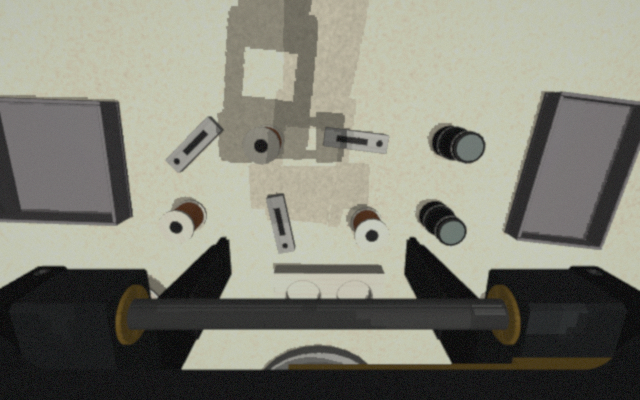

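The wrist view is flipped: the objects are in the upper half and the rack is hidden behind the fingers. I'll turn the tool half a turn.

Run:
```python
from h import *
import pickle
p=[0.50,0.0,0.52]
t=robot.current_clock()
robot.move_pose(p,R(-np.pi/2)); print(robot.current_clock()-t, robot.current_joint_positions())
d=snap("wrist","w2.png",(80,0,600,300),1.5)
pickle.dump(d,open("w2.pkl","wb"))
d=snap("top","top2.png",(130,135,510,305),2)
pickle.dump(d,open("t2.pkl","wb"))
```

```text
2.6583 [-1.07444262e-01 -2.59925150e-01  1.82403227e+00 -2.71864779e-05
  1.57744767e+00  1.46320380e+00]
```

View pics/w2.png

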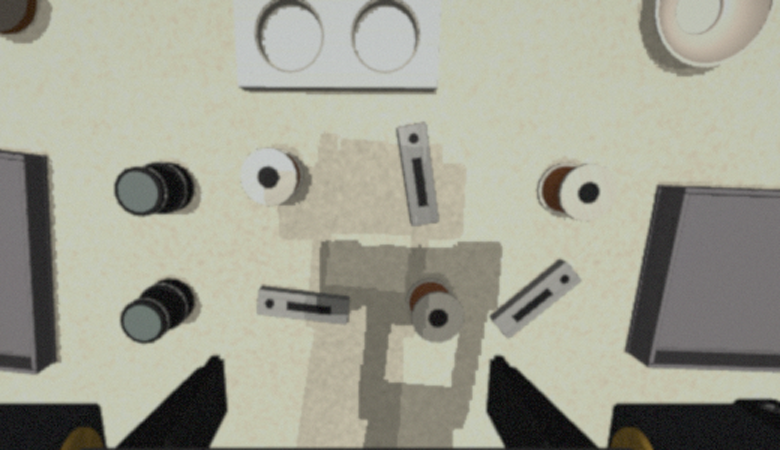

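The view shows all the loose items and both pockets clearly. I'll measure them with masks.

Run:
```python
from h import *
import pickle
d=pickle.load(open("w2.pkl","rb")); im=d["img"]
hsv=cv2.cvtColor(im,cv2.COLOR_RGB2HSV)
q=lambda x,y:(int(80+x/1.5),int(y/1.5))
for n,x,y in [("bench",600,120),("shadow",340,260),("litsh",340,160),("barlit",418,145),("bar",270,295),("bar2",340,310),("bar3",505,322),("lenstop",140,192),("barrel",175,185),("sp",255,190),("spsh",425,325),("rack",340,80),("pocket",290,35),("hole",268,177)]:
    u,v=q(x,y); print(n,im[v,u],hsv[v,u])
S=hsv[:,:,1]; m=cv2.resize(S,None,fx=1,fy=1); cv2.imwrite("pics/sat.png",cv2.convertScaleAbs(m[:300],alpha=4))
```

```text
bench [194 199 181] [ 38  23 199]
shadow [131 128 114] [ 25  33 131]
litsh [184 181 160] [ 26  33 184]
barlit [163 164 157] [ 34  11 164]
bar [160 160 153] [ 30  11 160]
bar2 [90 89 83] [26 20 90]
bar3 [154 152 146] [ 23  13 154]
lenstop [112 122 116] [ 72  21 122]
barrel [16 12 13] [173  64  16]
sp [198 201 195] [ 45   8 201]
spsh [117 116 104] [ 28  28 117]
rack [194 198 191] [ 47   9 198]
pocket [193 196 195] [ 80   4 196]
hole [42 43 40] [40 18 43]
```

View pics/sat.png

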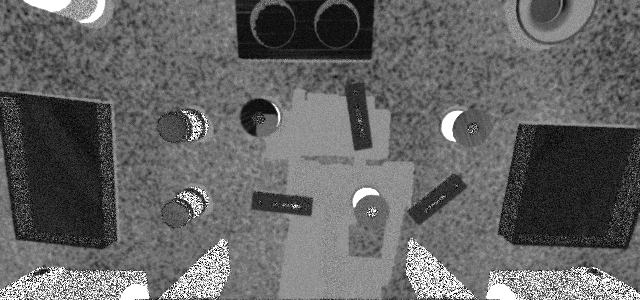

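```bash
cat >> h.py <<'E'
def bars(d,thr=18,ymax=300):
    im=cv2.GaussianBlur(d["img"],(5,5),0); S=cv2.cvtColor(im,cv2.COLOR_RGB2HSV)[:,:,1]
    m=((S<thr)*255).astype(np.uint8); m[ymax:]=0
    m=cv2.morphologyEx(m,cv2.MORPH_CLOSE,np.ones((7,7)))
    m=cv2.morphologyEx(m,cv2.MORPH_OPEN,np.ones((5,5)))
    out=[]
    for c in cv2.findContours(m,cv2.RETR_EXTERNAL,cv2.CHAIN_APPROX_NONE)[0]:
        P=np.array([ray(d,p,.018)[:2] for p in c[:,0].astype(float)],np.float32)
        (x,y),(w,h),a=cv2.minAreaRect(P*1000)
        if max(w,h)>75 and max(w,h)<110 and 16<min(w,h)<38:
            b=cv2.boxPoints(((x,y),(w,h),a)); e=max((b[1]-b[0],b[2]-b[1]),key=np.linalg.norm)
            out.append((x/1000,y/1000,(np.arctan2(e[1],e[0]))%np.pi,max(w,h),min(w,h)))
    return out
def lenstops(d,z=.076,ymax=300):
    im=cv2.GaussianBlur(d["img"],(3,3),0).astype(int)
    m=(((im[:,:,1]-im[:,:,0])>=3)&(im[:,:,2]>=im[:,:,0])&(im[:,:,1]>60)&(im[:,:,1]<170)).astype(np.uint8)*255; m[ymax:]=0
    m=cv2.morphologyEx(m,cv2.MORPH_OPEN,np.ones((5,5)))
    out=[]
    for c in cv2.findContours(m,cv2.RETR_EXTERNAL,cv2.CHAIN_APPROX_NONE)[0]:
        if cv2.contourArea(c)<150: continue
        P=np.array([ray(d,p,z)[:2] for p in c[:,0].astype(float)],np.float32)
        (x,y),r=cv2.minEnclosingCircle(P)
        if .010<r<.03: out.append((x,y,r))
    return out
def pockets(d,scale=3):
    g=cv2.cvtColor(d["img"],cv2.COLOR_RGB2GRAY)
    return g
E
python3 - <<'E'
from h import *
import pickle
w=pickle.load(open("w2.pkl","rb")); t=pickle.load(open("t2.pkl","rb"))
for n,d,y in (("w",w,300),("t",t,400)):
    print(n,"bars");[print(np.round(b,3)) for b in bars(d,18,y)]
    print(n,"lens");[print(np.round(b,4)) for b in lenstops(d,.076,y)]
# hubs
for n,d,pts in (("w",w,[(258,118),(472,127),(372,211)]),("t",t,[(287,217),(391,219),(346,264)])):
    g=cv2.cvtColor(d["img"],cv2.COLOR_RGB2GRAY)
    for (u,v) in pts:
        r=14; s=g[v-r:v+r+1,u-r:u+r+1].astype(float); k=cv2.GaussianBlur(s,(3,3),0)
        lim=(s.min()+np.median(s[r-8:r+9,r-8:r+9]))/2
        m=(k<lim).astype(np.uint8); nn,l,st,ce=cv2.connectedComponentsWithStats(m)
        i=1+np.argmin(np.linalg.norm(ce[1:]-r,axis=1)) if nn>1 else 0
        c=ce[i]+[u-r,v-r]; print(n,"spool",c.round(1),st[i,4],ray(d,c,.06).round(4)[:2])
# pockets in wrist: enlarged crop
cr=cv2.resize(w["img"][0:75,225:385],None,fx=5,fy=5,interpolation=cv2.INTER_CUBIC)[:,:,::-1]
cv2.imwrite("pics/pk.png",cr)
E
```

```text
w bars
[4.4100e-01 5.3000e-02 1.4650e+00 8.6770e+01 2.6659e+01]
[ 0.448 -0.175  2.308 88.967 29.677]
[ 5.6700e-01 -5.5000e-02  1.5700e-01  9.1967e+01  2.6289e+01]
w lens
[0.4416 0.1874 0.0172]
[0.5535 0.1776 0.0171]
t bars
t lens
w spool [258.4 117.7] 110 [0.5643 0.0741]
w spool [472.2 128.1] 114 [ 0.5517 -0.1952]
w spool [371.5 211.8] 102 [ 0.441  -0.0731]
t spool [284.1 216.7] 94 [0.5598 0.0774]
t spool [392.3 218.2] 28 [ 0.5498 -0.1956]
t spool [346.  265.4] 8 [ 0.4352 -0.0742]
```

View pics/pk.png

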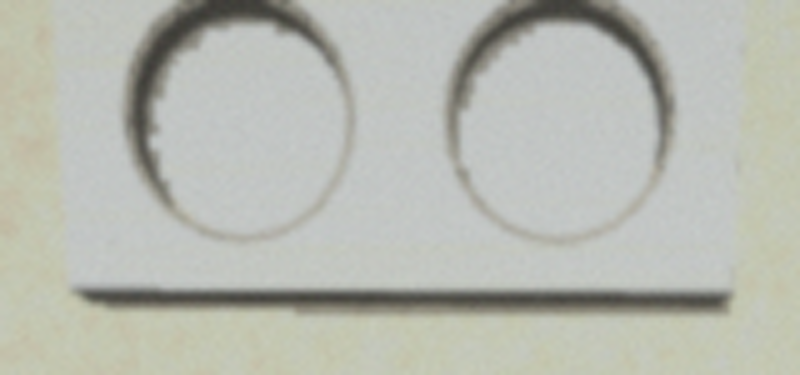

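```bash
cat >> h.py <<'E'
GR=.171
def wrapa(a):
    return (a+np.pi/2)%np.pi-np.pi/2
TRAY=(0.485,0.360,-0.115); BIN=(0.468,-0.363,None)
def tool(): return np.array(robot.current_eef_pos())
def pick_bar(x,y,th,f):
    a=wrapa(th+np.pi/2)
    robot.command_gripper(.07)
    robot.move_pose([x,y,.34],R(a))
    d=snap("wrist",f)
    bs=bars(d,18,300); bs.sort(key=lambda b:np.hypot(b[0]-x,b[1]-y))
    print("bars",[np.round(b,3).tolist() for b in bs],robot.current_clock())
    if not bs or np.hypot(bs[0][0]-x,bs[0][1]-y)>.09: raise SystemExit("not seen")
    x,y,th=bs[0][:3]; a=wrapa(th+np.pi/2)
    robot.move_pose([x,y,.26],R(a))
    hit=robot.move_straight([x,y,.023+GR],.15,threshold=15)
    robot.command_gripper(.0)
    print("hit",hit,"w",robot.current_gripper_width(),"z",tool()[2])
    robot.move_straight([x,y,.30],.25)
    print("w",robot.current_gripper_width(),"t",robot.current_clock())
E
python3 - <<'E'
from h import *
pick_bar(.441,.053,1.465,"b1.png")
snap("wrist","b1g.png")
E
```

```text
bars [[0.439, 0.054, 1.451, 88.028, 23.544]] 7.4917
hit False w 0.025482047948706066 z 0.1939829462044527
w 0.02554703827472707 t 9.85
```

View pics/b1.png

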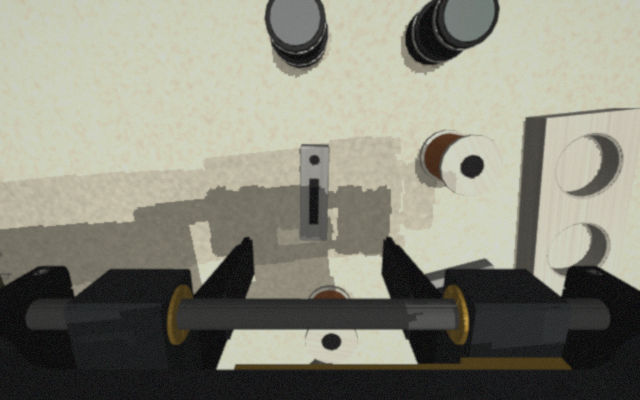

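View pics/b1g.png

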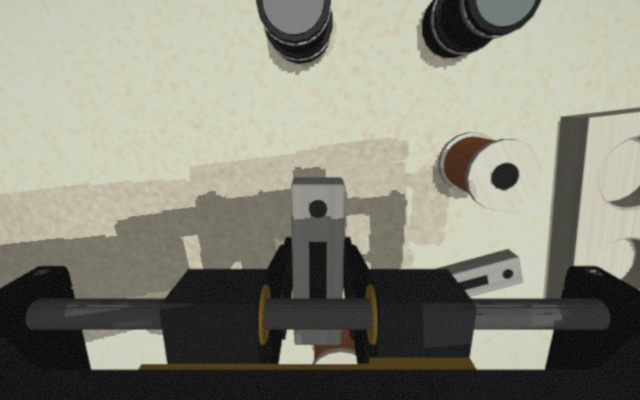

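The bar is held squarely: the width reads 25.5 mm and the bar shows at (318,260) between the pads. Next I'll hover over the tray and check its outline.

Run:
```python
from h import *
import pickle
robot.move_pose([.485,.36,.42],R(TRAY[2]))
d=snap("wrist","tr.png"); pickle.dump(d,open("tr.pkl","wb"))
t=snap("top","tr_t.png",(130,135,510,305),2)
```

```text
(no output)
```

View pics/tr.png

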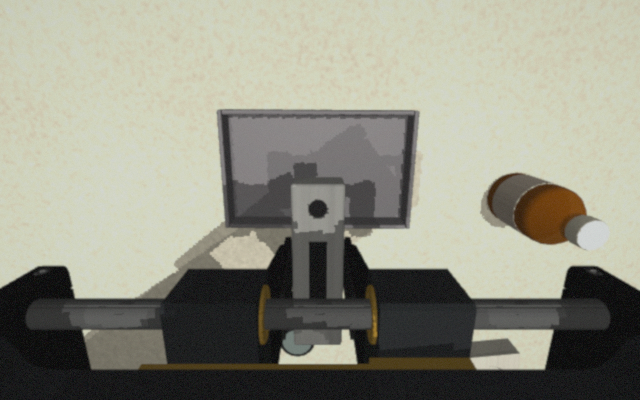

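The tray rim corners are at about (218,110), (420,111), (409,229) and (227,228), well aligned with the jaw.

```bash
cat >> h.py <<'E'
def place_bar(tx,ctr,f):
    yaw=ctr[2]; x=ctr[0]+tx*np.cos(yaw); y=ctr[1]+tx*np.sin(yaw)
    robot.move_pose([x,y,.30],R(yaw))
    hit=robot.move_straight([x,y,.005+.023+GR+.003],.15,threshold=15)
    print("place hit",hit,tool()[2])
    robot.command_gripper(.042)
    robot.move_straight([x,y,.30],.25)
    print("t",robot.current_clock())
E
python3 - <<'E'
from h import *
import pickle
d=pickle.load(open("tr.pkl","rb"))
P=np.array([ray(d,p,.035)[:2] for p in [(218,110),(420,111),(409,229),(227,228)]]);print(P.round(4),P.mean(0))
e=(P[1]-P[0])+(P[2]-P[3]);yaw=np.arctan2(e[1],e[0]);print(yaw,np.linalg.norm(e)/2)
c=(*P.mean(0),yaw)
if np.hypot(c[0]-.485,c[1]-.36)<.012:
    place_bar(-.06,c,None)
    robot.command_gripper(.07)
    pick_bar(.567,-.055,.157,"b2.png")
    place_bar(0,c,None)
    pick_bar(.448,-.175,2.308,"b3.png")
    place_bar(.06,c,None)
    robot.move_pose([.485,.34,.42],R(c[2]))
    snap("wrist","tr2.png")
    print(robot.current_clock())
E
```

```text
[[0.3919 0.4443]
 [0.598  0.4193]
 [0.5816 0.2911]
 [0.3765 0.3162]] [0.48699749 0.36772494]
-0.12109367374602138 0.20708644710352686
place hit False 0.2035219105472081
t 13.75
bars [[0.56, -0.029, 0.173, 88.455, 24.867]] 16.3833
hit False w 0.025613541052126664 z 0.19400646789180415
w 0.0255593064684099 t 18.7583
place hit False 0.20277937845728272
t 22.1417
bars [[0.444, -0.175, 2.317, 88.502, 24.711]] 24.8583
hit False w 0.025734859741153818 z 0.19403305397806817
w 0.026050505570218218 t 27.2167
place hit False 0.20250833640830232
t 31.075
31.7333
```

View pics/tr2.png

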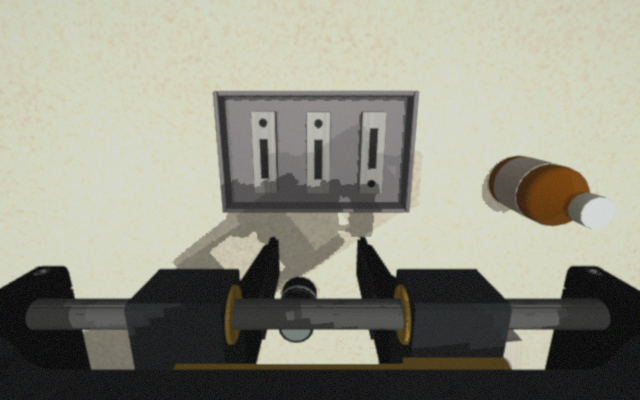

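All three bars lie inside the tray at (263,150), (318,148) and (373,150). One had been knocked, and the re-look caught it. Spools come next, with the bin measured first on the way.

```bash
cat >> h.py <<'E'
def hub(d,x,y,z=.06):
    u,v=np.round(proj(d,[x,y,z])).astype(int); r=30
    g=cv2.GaussianBlur(cv2.cvtColor(d["img"],cv2.COLOR_RGB2GRAY),(3,3),0)
    u0,v0=max(u-r,0),max(v-r,0); s=g[v0:v+r,u0:u+r]
    m=(s<75).astype(np.uint8)
    n,l,st,ce=cv2.connectedComponentsWithStats(m)
    best=[]
    for i in range(1,n):
        w,h,A=st[i,2:5]
        if 30<A<700 and .7<w/h<1.4 and A>.65*w*h: best.append((np.hypot(*(ce[i]+[u0-u,v0-v])),i))
    print("cands",[(ce[i].round(1)+[u0,v0],st[i,2:].tolist()) for _,i in best])
    c=ce[min(best)[1]]+[u0,v0]; return ray(d,c,z)[:2]
def pick_spool(x,y,a,f):
    robot.command_gripper(.075)
    robot.move_pose([x,y,.36],R(a))
    d=snap("wrist",f); p=hub(d,x,y); print("hub",p,robot.current_clock())
    if np.hypot(p[0]-x,p[1]-y)>.02: raise SystemExit("off")
    x,y=p
    robot.move_pose([x,y,.28],R(a))
    hit=robot.move_straight([x,y,.034+GR],.15,threshold=15)
    robot.command_gripper(0.)
    print("hit",hit,"w",robot.current_gripper_width())
    robot.move_straight([x,y,.30],.25)
    print("w",robot.current_gripper_width(),robot.current_clock())
E
python3 - <<'E'
from h import *
import pickle
robot.move_pose([.465,-.363,.42],R(0.))
d=snap("wrist","bn.png"); pickle.dump(d,open("bn.pkl","wb"))
E
```

```text
(no output)
```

View pics/bn.png

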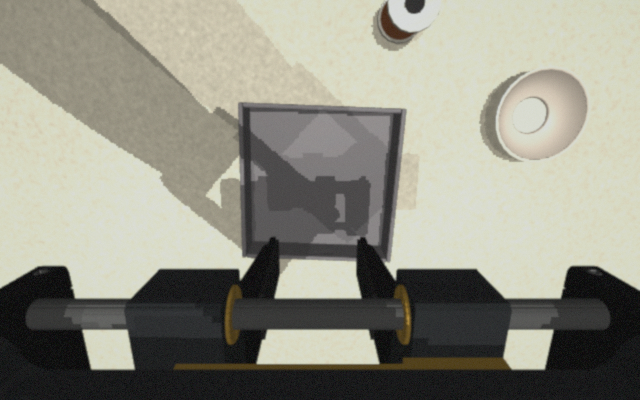

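The bin rim corners are at about (239,103), (406,109), (389,261) and (243,256), with the inside empty.

```bash
cat >> h.py <<'E'
def place_spool(bx,by,c):
    yaw=c[2]; x=c[0]+bx*np.cos(yaw)-by*np.sin(yaw); y=c[1]+bx*np.sin(yaw)+by*np.cos(yaw)
    robot.move_pose([x,y,.32],R(yaw))
    hit=robot.move_straight([x,y,.005+.034+GR+.003],.15,threshold=15)
    print("place hit",hit,tool()[2])
    robot.command_gripper(.062)
    robot.move_straight([x,y,.32],.25)
    print("t",robot.current_clock())
E
python3 - <<'E'
from h import *
import pickle,json
d=pickle.load(open("bn.pkl","rb"))
P=np.array([ray(d,p,.045)[:2] for p in [(239,103),(406,109),(389,261),(243,256)]]);print(P.round(4),P.mean(0))
e=(P[1]-P[0])+(P[2]-P[3]);yaw=np.arctan2(e[1],e[0]);print(yaw,np.linalg.norm(e)/2)
c=[*P.mean(0),yaw]; json.dump(c,open("bin.json","w"))
if np.hypot(c[0]-.466,c[1]+.363)<.012:
    pick_spool(.5517,-.1952,0.,"s1.png")
    place_spool(-.03,-.05,c)
    d=snap("wrist","s1p.png")
E
```

```text
[[ 0.3875 -0.2811]
 [ 0.5545 -0.2866]
 [ 0.5475 -0.4535]
 [ 0.3814 -0.4475]] [ 0.46774708 -0.36717454]
-0.035060432049453104 0.16666053349734006
cands [(array([316.7, 201.1]), [21, 19, 314])]
hub [ 0.55154085 -0.19541302] 35.8917
hit False w 0.04748526373324749
w 0.047770714529482027 38.0583
place hit False 0.2133814932732224
t 41.0083
```

View pics/s1p.png

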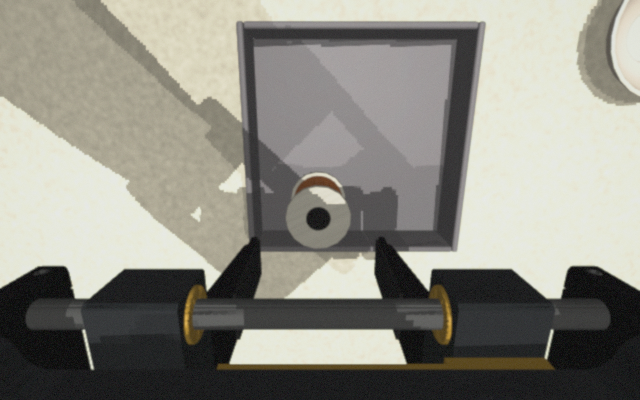

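The spool stands upright in the bin at (318,215). I'll do the other two, then look at the rack.

Run:
```python
from h import *
import pickle,json
c=json.load(open("bin.json"))
pick_spool(.441,-.0731,0.,"s2.png")
place_spool(.03,0,c)
pick_spool(.5643,.0741,0.,"s3.png")
place_spool(-.03,.05,c)
robot.move_pose([.467,-.36,.42],R(c[2])); snap("wrist","s3p.png")
# rack view
robot.move_pose([.67,.015,.36],R(-np.pi/2))
d=snap("wrist","rk.png"); pickle.dump(d,open("rk.pkl","wb")); print(robot.current_clock())
```

```text
cands [(array([316.4, 201.6]), [22, 20, 322])]
hub [ 0.44071238 -0.07343138] 42.9083
hit False w 0.04805051777312381
w 0.047565784901012056 45.075
place hit False 0.21355456121745553
t 48.1833
cands [(array([316.9, 200.6]), [21, 20, 328])]
hub [0.56426217 0.07455747] 50.3833
hit False w 0.04765776680442018
w 0.04803743240244106 52.55
place hit False 0.2134309234380461
t 56.025
58.575
```

View pics/s3p.png

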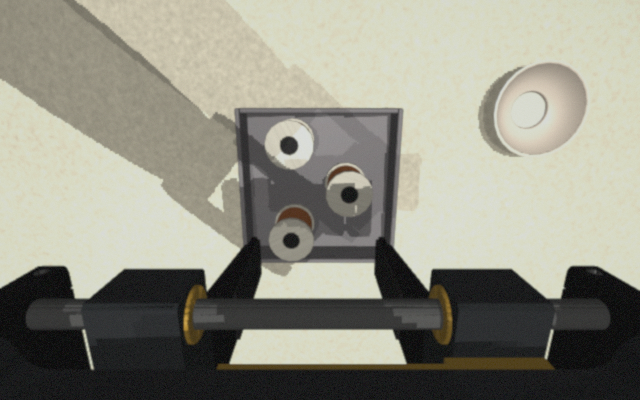

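View pics/rk.png

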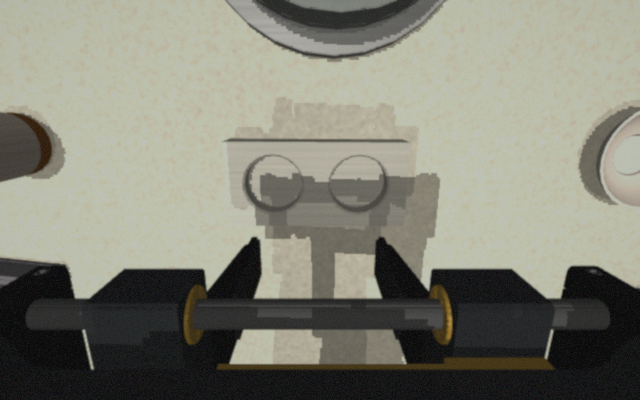

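All three spools stand in the bin at (289,144), (349,193) and (292,240). The pockets show at about (273,182) and (358,182). I'll fit the rim circles and check them with an overlay.

Run:
```python
from h import *
import pickle
d=pickle.load(open("rk.pkl","rb")); k=5
# rectify the z=0.03 plane to a metric top-down view, 0.5 mm/px, then Hough circles
X0,Y0=.62,.12; s=.0005; W,H=440,220
src=np.float32([[0,0],[W,0],[W,H],[0,H]])
dst=np.float32([proj(d,[X0+.11-y*s, Y0-x*s,.03]) for x,y in src])
M=cv2.getPerspectiveTransform(dst,src)
im=cv2.warpPerspective(d["img"],M,(W,H),flags=cv2.INTER_CUBIC)
g=cv2.GaussianBlur(cv2.cvtColor(im,cv2.COLOR_RGB2GRAY),(5,5),0)
c=cv2.HoughCircles(g,cv2.HOUGH_GRADIENT_ALT,1,100,param1=60,param2=.3,minRadius=50,maxRadius=58)
if c is None: c=cv2.HoughCircles(g,cv2.HOUGH_GRADIENT,1,100,param1=50,param2=12,minRadius=50,maxRadius=58)
o=im[:,:,::-1].copy()
for x,y,r in c[0][:4,:3]:
    print(x,y,r,"->",X0+.11-y*s,Y0-x*s); cv2.circle(o,(int(x),int(y)),int(r),(0,0,255),1)
o2=np.vstack([o,im[:,:,::-1]])
cv2.imwrite("pics/rect.png",cv2.resize(o2,None,fx=1.35,fy=1.35))
```

```text
285.0 104.0 54.031437 -> 0.67800003 -0.022500016
128.0 103.0 54.34027 -> 0.6785 0.055999994
```

View pics/rect.png

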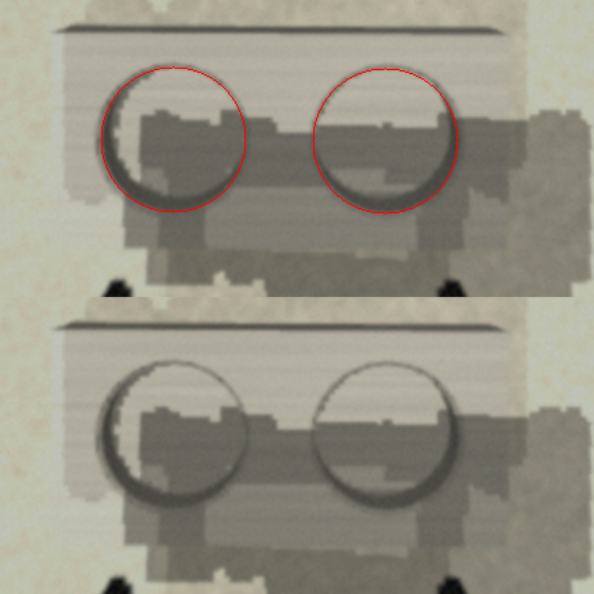

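```bash
cat >> h.py <<'E'
def pick_lens(x,y,f):
    robot.command_gripper(.075)
    robot.move_pose([x,y,.40],R(0.))
    d=snap("wrist",f); L=lenstops(d,.076,240); L.sort(key=lambda l:np.hypot(l[0]-x,l[1]-y))
    print("lens",[np.round(l,4).tolist() for l in L],robot.current_clock())
    if not L or np.hypot(L[0][0]-x,L[0][1]-y)>.01: raise SystemExit("off")
    x,y=L[0][:2]; x,y=float(x),float(y)
    robot.move_pose([x,y,.32],R(0.))
    hit=robot.move_straight([x,y,.055+GR],.1,threshold=10)
    robot.command_gripper(0.)
    print("hit",hit,"w",robot.current_gripper_width())
    robot.move_straight([x,y,.35],.15)
    print("w",robot.current_gripper_width(),robot.current_clock())
    d=snap("wrist","g"+f); zt=tool()[2]-GR+.021
    print("tool",tool(),"in hand",[np.round(l,4).tolist() for l in lenstops(d,zt,400)])
E
python3 - <<'E'
from h import *
pick_lens(.5535,.1776,"l1.png")
E
```

```text
lens [[0.5533, 0.1779, 0.0167], [0.4417, 0.1873, 0.017]] 60.3083
hit False w 0.03955000889505641
w 0.03979611829706553 63.4583
tool [0.55277755 0.17780133 0.34817228] in hand [[0.5527, 0.1788, 0.0163]]
```

View pics/gl1.png

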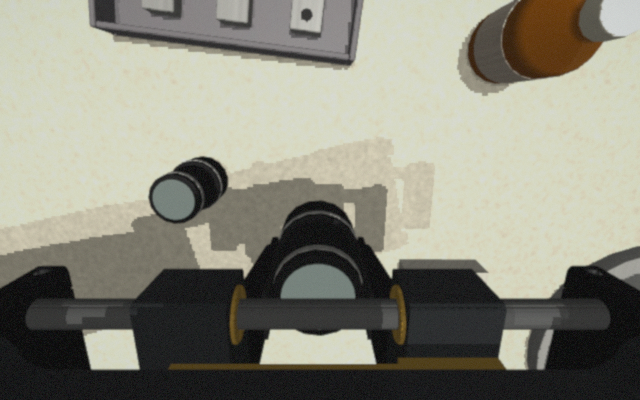

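The lens is held upright and centred to about 1 mm, with its top showing at (318,280). Next is the insertion.

```bash
cat >> h.py <<'E'
def place_lens(hx,hy,f):
    robot.move_pose([hx,hy,.36],R(0.)); robot.move_straight([hx,hy,.275],.12); print("above",tool())
    hit=robot.move_straight([hx,hy,.010+.055+GR+.003],.05,threshold=8)
    z=tool()[2]; print("insert hit",hit,tool(),robot.current_contact_force())
    snap("wrist",f)
    return hit,z
E
python3 - <<'E'
from h import *
hit,z=place_lens(.6785,.0560,"i1.png")
if z<.2435:
    robot.command_gripper(.06); p=tool(); robot.move_straight([.6785,.056,.36],.15); print("released")
    robot.move_pose([.62,.02,.42],R(-np.pi/2))
    d=snap("wrist","r1.png"); print([np.round(l,4).tolist() for l in lenstops(d,.086,400)])
print(robot.current_clock())
E
```

```text
above [0.67884456 0.05615132 0.27602822]
insert hit False [0.67869381 0.05599728 0.23925733] [ 0.63060784  0.36765756 -2.43362186]
released
[]
68.975
```

```bash
ls pics
```

```text
b1.png
b1g.png
b2.png
b3.png
bn.png
gl1.png
i1.png
l1.png
pk.png
r1.png
rect.png
rk.png
s1.png
s1p.png
s2.png
s3.png
s3p.png
sat.png
scene0.png
top0.png
top1.png
top2.png
tr.png
tr2.png
tr_t.png
w1.png
w2.png
wrist0.png
```

View pics/r1.png

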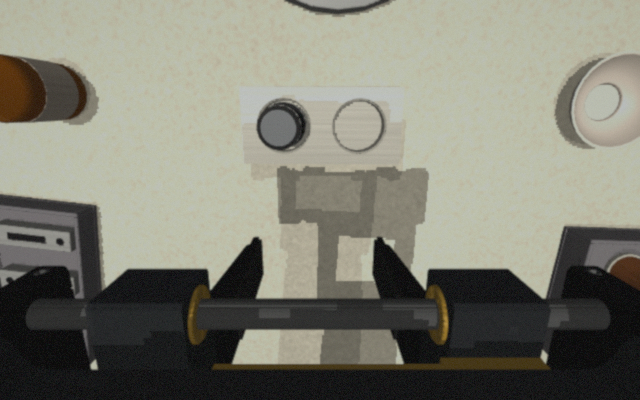

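The first lens sits upright in the left pocket, with its top at (281,126). Now the second.

Run:
```python
from h import *
pick_lens(.4417,.1873,"l2.png")
hit,z=place_lens(.678,-.0225,"i2.png")
if z<.2435:
    robot.command_gripper(.06); robot.move_straight([.678,-.0225,.36],.15); print("released")
    robot.move_pose([.62,.02,.45],R(-np.pi/2))
    d=snap("wrist","r2.png",(180,60,460,200),2.8)
print(robot.current_clock())
```

```text
lens [[0.4417, 0.1875, 0.0166]] 70.6833
hit False w 0.03984494729408748
w 0.03973623119324645 73.8333
tool [0.44124672 0.18735793 0.34831892] in hand [[0.4412, 0.1886, 0.0159]]
above [ 0.67840533 -0.02242753  0.2760327 ]
insert hit False [ 0.67818558 -0.02251689  0.23927686] [ 0.41827379  0.62885239 -1.95417398]
released
79.925
```

View pics/r2.png

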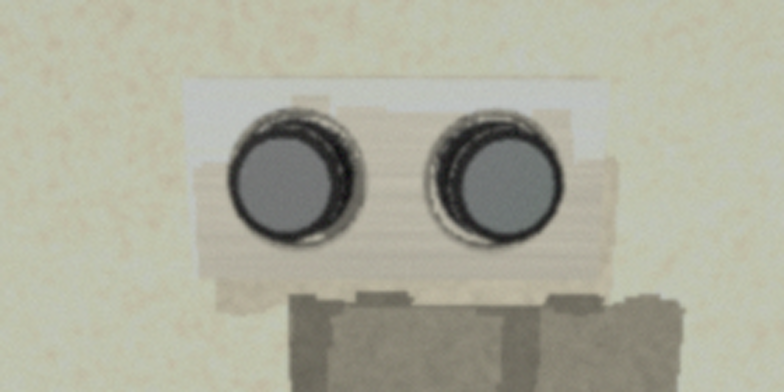

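Both lenses are sunk in their pockets, with their tops at (284,185) and (510,185) in this crop. I'll do a last numeric check and look at the whole scene.

Run:
```python
from h import *
d=robot.get_image("wrist")
for x in (284,510): print(ray(d,(180+x/2.8,60+185/2.8),.086).round(4))
snap("scene","end_s.png"); a=snap("top","end_t.png",(130,135,510,305),2)
```

```text
[0.6794 0.0555 0.086 ]
[ 0.6794 -0.0237  0.086 ]
```

View pics/end_s.png

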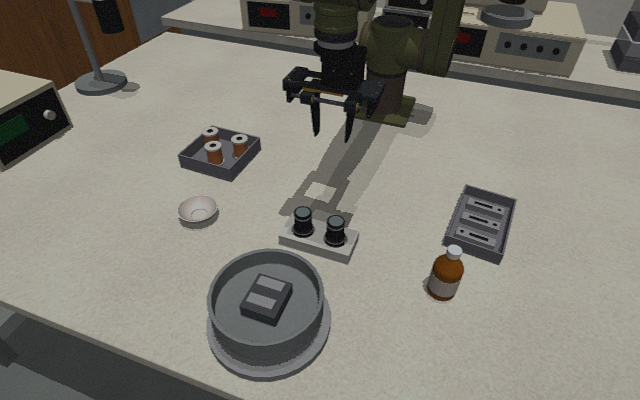

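View pics/end_t.png

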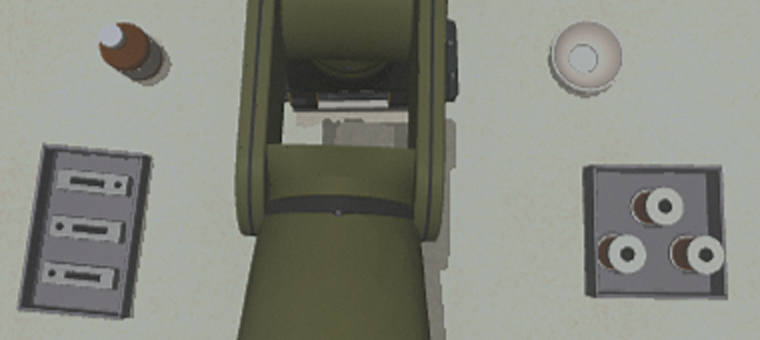

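The last views agree: bars in the tray (scene 480,222), spools in the bin (222,147), lenses upright in the rack (302,222 and 336,232), and the bottle and dish where they started.

Run:
```python
from cell import robot
print(robot.current_clock()); robot.finish_job()
```

```text
80.075
the job is handed in; nothing more can be done
```

The bench is cleared and the job was handed in at 80 s of the 208 s allowed; the hand-in reports no verdict. All three bars are in the tray, all three spools stand in the bin, and each lens is upright in its own rack pocket.

- **Lenses:** in the final pictures both tops were about 1–2 mm from the pocket centres I had measured. Both went in without touching the force limit. My automatic lens detector found nothing in the rack view, so I read that last check from the picture by eye.
- **Bars:** one had been shifted about 2.5 cm before I reached it. I measured it again with the wrist camera before picking it up.
- **Bottle and dish:** they are at the same image positions as at the start.
- **Camera disagreement:** the top and wrist cameras disagreed by about 5 mm. I used the wrist camera for every grasp and placing, and its readings from different hand orientations agreed to within 1 mm for the spools and lenses.

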